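# Lay out the power-cut kit around the locker

### The job

Get the shelf ready for a power cut: put the cork coaster midway between the round tin and the square charger, then gently stand the glass tealight holder upright on the middle of the coaster, without dropping it. Lay the big carabiner flat midway between the tin and the lantern, the flashlight flat, clip upwards, midway between the lantern and the charger, and put the headlamp, lens upwards, in the middle of the locker's roof. Leave the small carabiner where it lies.

Things in the scene. Friction and masses are not known exactly. Their poses are not given: they have to be found in the camera images.
- coaster: Loose round disc of brown cork, 60 mm across and 14 mm thick, lying flat. Origin: centre of its underside, z up.
- tealight_holder: Loose small clear glass cup, open at the top, with an aluminium tealight inside: 60 mm tall, 50 mm across at the foot and 54 mm at the rim, standing upright. Origin: centre of its underside, z up.
- big_carabiner: Loose large orange carabiner lying flat: a closed eight-sided ring of 12 mm round bar, 95 mm long (its x) and 56 mm wide outside (its y), 12 mm high, with a steel sleeve on one long side. The two long sides are straight and parallel over the middle 60 mm, so it can be gripped across its whole width. Origin: centre of the ring, on its underside, z up.
- flashlight: Loose black plastic flashlight with flat sides, lying on its flat underside with the steel spring clip on top: 110 mm long (its x, lens towards +x); body 30 mm wide and 30 mm high, head (the last 28 mm at +x) 36 mm wide and 34 mm high; the clip tops out at 35 mm. Origin: middle of its length and width, on its underside, z up.
- headlamp: Loose lime green headlamp unit without its strap, lying on its black backplate with the round lens facing up: 62 mm long (its x), 42 mm wide (its y), 37 mm high to the lens; the backplate is 8 mm thick, the green housing above it is 40 mm wide up to 32 mm high. Origin: centre of the backplate's underside, z up.
- tin: Round metal tin with a lid, 80 mm across, 50 mm high. Tin, charger and lantern stand at the corners of an equal-sided triangle, 260 mm between centres; which is at which corner changes. Origin: centre of its underside. It is fixed to the shelf.
- charger: Square grey charging box with a dark pad on top, 80 x 80 mm, 40 mm high. Origin: centre of its underside, z up. It is fixed to the shelf.
- lantern: Upright camping lantern with black base and cap, white globe and a wire handle, 80 mm across, 121 mm high with the handle. Origin: centre of its underside, z up. It is fixed to the shelf.
- locker: Compact grey steel locker with its swing door standing open on its +y side: 150 mm deep (its x), 180 mm wide (its y), 160 mm high; the roof is flat and bare, 160 mm above the shelf. The front with the door faces its -x. Origin: centre of its underside, so the middle of the roof is straight above it. It is fixed to the shelf.
- small_carabiner: Loose small orange carabiner, 60 mm long, 34 mm wide, 8 mm high, lying flat to the right of the triangle. Not part of the kit: leave it alone. Origin: its centre, on its underside.
Things that resemble listed ones, but are neither listed nor needed, are in the scene too. Leave any blue look-alike of the big_carabiner alone.

How it is judged:
By the outcome, as a careful person would: the job done as asked, in the order asked, and still so for the second after the job is handed in, with the robot touching nothing.
It also fails if it takes over 141 s, if anything falls off the work surface, if the arm or the gripper's body presses on something with over 40 N, if the wrist force passes 120 N, or if a joint passes its speed limit or range.

### The arm

A 7-joint arm with a two-finger parallel gripper is mounted at the origin on the work surface. World frame = base frame: x ahead of the robot, y to its left, z up, the work surface at z = 0. Lengths are in m, angles in rad, forces in N, time in s.
With the tool pointing down it reaches from about 0.35 to 0.9 m from the base axis. Payload 19.9 kg.
Tool frame: the origin (TCP) lies at the very end of the fingers, on their centre line; the grasp point (between the pads) lies manip.grasp_offset behind it (manip.grasp_offset is the distance from the TCP to the grasp point, in m); z points along the fingers, y is the line along which they close (so a half turn about z gives the same grasp; the last joint's range is limited). The gripper opens to 85 mm and grips with 20 to 120 N. Pads are 22 mm wide; open, the fingers measure 114 mm over their backs; the gripper's body (76 mm by 85 mm) begins 54 mm behind the grasp point. The pads swing forward as they close: fully open they stand 13 mm farther back than shut.
Start: joints at [-1.238, 0.417, -0.01, 1.614, 0.005, 1.111, -0.053], TCP at [0.229, 0.582, 0.231] pointing down, gripper open.
Joint ranges: [-2.81, 2.81], [-0.39, 2.02], [-1.27, 1.25], [0.06, 2.57], [-1.19, 4.33], [0.19, 2], [-2.82, 2.82]. Speed limits (rad/s): [1.89, 1.89, 2.39, 2.39, 3.01, 3.01, 3.01].

### API

Orientations are given as [roll, pitch, yaw] about the fixed x, y, z axes, in that order (R = Rz(yaw) Ry(pitch) Rx(roll)).
In Python, from rig import manip gives the robot as it stands. The module is installed in compiled form; this text tells all that it offers.
- The arm moves only by the tool servo_tool, never from a script. Its argument "series" is a list of rows, each a list of 5 numbers: the opening, from 0 (shut) to 1 (fully open), then the shift along the tool's x, y, z in m, then the turn about the tool's z in rad. In form: [[hand, dx, dy, dz, spin], ...]. A call has 1 to 20 rows; each row is the pose to reach, as a shift and turn from the pose commanded when the call began, along the tool's axes at that moment; what a row does not reach only later rows make up. A row lasts 1/12 s, in which the tool goes at most 41.7 mm and 7.16 degrees, less where a joint would pass 70% of its speed; a pose out of reach is approached as far as the arm can. A call with a gripper value outside its range is refused whole. The fingers move at their own pace and stop on an object; "force" is the grip in N (left out, the last holds). Time passes only in rows, so rows that repeat a pose let the fingers close. It gives the time, the measured TCP pose, the force, the opening and the grip force at its end, in the units of the state.
- manip.state(): the state, without advancing time (a new reading comes with each control period).
- manip.capture(name): name is "scene" or "side" or "wrist"; returns a dict with "image" (480x640x3 uint8, red, green, blue), "fx", "fy", "cx", "cy" (pixels), "position" and "attitude" of the camera in the world; the wrist camera has in their place "mount" (4x4, takes a point from camera to tool coordinates, whose origin is the TCP and whose axes are the flange's). Camera axes: x right, y up, looking along -z (the intrinsics and any distortion apply to the point x, -y, -z); pixel columns grow to the right and rows downward; lengths in m; the calibration is good to about 2 mm. A picture is of the moment at which its call begins: read the wrist's pose just before it. There is no depth.
- manip.hand_in(): hands the job in; it is judged then, once.
The state is a dict: "time_s": time; "qpos": joint angles; "qvel": joint speeds; "joint_torque": joint torques, N m; "tcp_pos": TCP position; "eef_rot": TCP orientation; "ft_force": force on the tool from outside, world axes, zero at the start; "wrist_torque": the same for the moment, N m; "gripper_width": finger opening in m; "finger_force": force on a finger pad.
Only numpy, scipy, OpenCV 4.12 (cv2) and the standard library are available. Lean on these libraries where they do the work, as an engineer would, in place of code of your own. Each camera call takes 0.05 s, during which the arm holds its last target. There are 200 camera calls.

## Working session

There is one attempt and no reset: what is moved stays moved. The work goes in short steps, Python scripts to look and compute and a tool call to move; the robot and the scene stay as the last step left them, time stands still between calls to the robot, and variables do not carry over. Pictures are saved under pics/ and viewed, at most 16 in all, crops included, and the job is handed in when it is done.

Besides the shell and the picture viewer there is one more tool, called after ">>>" as name([rows], argument=value, ...), one row to a line, values as JSON. servo_tool: Moves the arm, as the interface text tells. Its arguments: {"type":"object","properties":{"series":{"type":"array"},"force":{"type":"number"}},"required":["series"]}

```bash
mkdir -p pics; cat > h.py <<'E'
import numpy as np, cv2
from rig import manip
from scipy.spatial.transform import Rotation as R
def cap(n,f=None):
    s=manip.state(); c=manip.capture(n); 
    if f: cv2.imwrite('pics/'+f,cv2.cvtColor(c['image'],cv2.COLOR_RGB2BGR))
    return s,c
E
python3 - <<'E'
from h import *
print(manip.grasp_offset); s=manip.state(); print(s)
for n in ('scene','side','wrist'):
    s,c=cap(n,n+'0.png'); print(n,{k:v for k,v in c.items() if k!='image'})
E
```

```text
0.0187
{'time_s': 0.0, 'qpos': array([-1.23749306,  0.41794206, -0.01031647,  1.61420469,  0.00467961,
        1.1107359 , -0.05302064]), 'qvel': array([ 0.00084698, -0.00062514,  0.00037081,  0.00179592, -0.00144479,
        0.00026487,  0.00184265]), 'joint_torque': array([ 5.90819072e-04, -8.64437556e+01,  6.78689964e-01, -4.34901416e+01,
        1.90349563e-02,  7.63584656e-03,  1.43575579e-05]), 'tcp_pos': array([0.22866745, 0.58126472, 0.23066731]), 'eef_rot': array([-3.14032870e+00,  7.03096581e-05,  2.76678041e+00]), 'ft_force': array([-0.83574301,  0.80451125,  0.35397888]), 'wrist_torque': array([0.00930663, 0.02941326, 0.01641827]), 'finger_force': 0.0, 'gripper_width': 0.08560072297185788}
scene {'fx': 574.8234238355492, 'fy': 574.8234238355492, 'cx': 311.14605569077685, 'cy': 244.50972997840583, 'position': array([ 1.1851012 , -0.92721022,  0.86783968]), 'attitude': array([0.93207227, 0.01294421, 0.60695093])}
side {'fx': 470.98349259514555, 'fy': 470.98349259514555, 'cx': 316.62630912046586, 'cy': 243.79723936401737, 'position': array([ 0.29331469, -0.65313456,  0.75628797]), 'attitude': array([ 0.75508093,  0.00706066, -0.37869869])}
wrist {'fx': 376.57097878385827, 'fy': 376.57097878385827, 'cx': 318.2651300379838, 'cy': 244.97561854112993, 'mount': array([[ 1.61242648e-04,  9.57846345e-01,  2.87280967e-01,
         7.36296502e-02],
       [ 9.99999378e-01,  1.62675380e-04, -1.10366018e-03,
        -1.76259883e-04],
       [-1.10387041e-03,  2.87280967e-01, -9.57845722e-01,
        -1.42033017e-01],
       [ 0.00000000e+00,  0.00000000e+00,  0.00000000e+00,
         1.00000000e+00]])}
```

View pics/scene0.png

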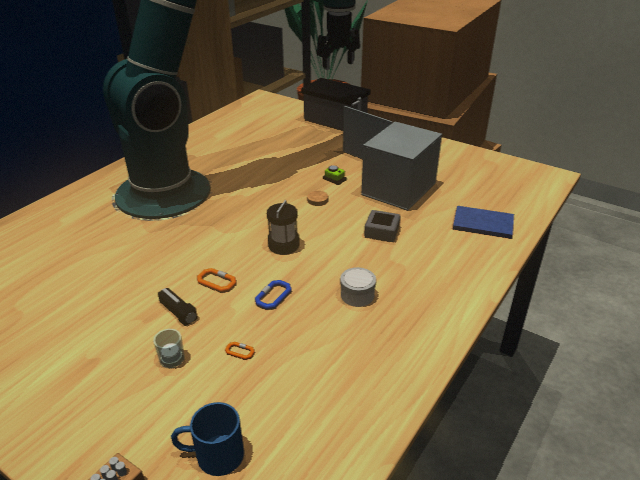

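View pics/side0.png

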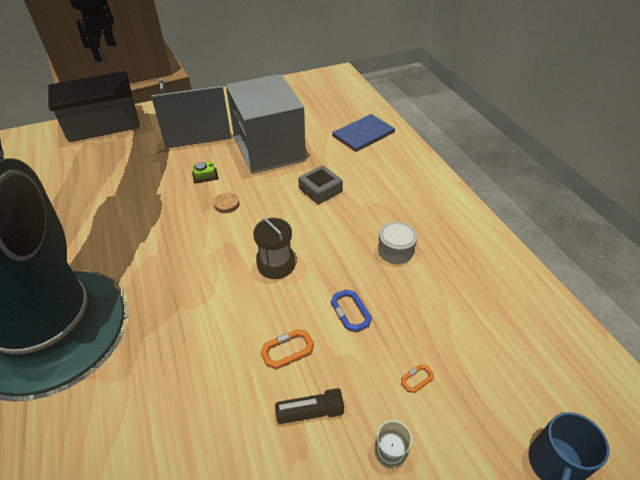

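Scene: tin (358,287), charger (382,226), lantern (283,230), locker (401,165), coaster (317,198), headlamp (334,174), big carabiner (216,280), flashlight (178,305), holder (169,348), blue look-alike (273,294). Side: same items at (397,243), (320,184), (274,250), (226,203), (204,171), (288,348), (310,406), (393,443), blue (351,311).

```bash
cat >> h.py <<'E'
def pose(s,c):
    if 'mount' in c:
        T=np.eye(4);T[:3,:3]=R.from_euler('xyz',s['eef_rot']).as_matrix();T[:3,3]=s['tcp_pos'];M=T@c['mount'];return M[:3,:3],M[:3,3]
    return R.from_euler('xyz',c['attitude']).as_matrix(),np.array(c['position'])
def ray(s,c,uv,z):
    A,p=pose(s,c);uv=np.atleast_2d(np.asarray(uv,float))
    d=np.c_[(uv[:,0]-c['cx'])/c['fx'],-(uv[:,1]-c['cy'])/c['fy'],-np.ones(len(uv))]@A.T
    return p+d*((z-p[2])/d[:,2])[:,None]
def proj(s,c,P):
    A,p=pose(s,c);q=(np.atleast_2d(P)-p)@A
    return np.c_[c['cx']+c['fx']*q[:,0]/-q[:,2],c['cy']+c['fy']*q[:,1]/q[:,2]]
def blob(c,lo,hi,box=None,amin=30):
    """HSV mask -> list of contours (full image coords), biggest first"""
    m=cv2.inRange(cv2.cvtColor(c['image'],cv2.COLOR_RGB2HSV),np.array(lo),np.array(hi))
    if box: k=np.zeros_like(m);k[box[1]:box[3],box[0]:box[2]]=255;m&=k
    cs,_=cv2.findContours(m,cv2.RETR_EXTERNAL,cv2.CHAIN_APPROX_NONE)
    return sorted([x for x in cs if cv2.contourArea(x)>amin],key=cv2.contourArea,reverse=True)
def rect(P):
    (x,y),(w,h),a=cv2.minAreaRect((P[:,:2]*1000).astype(np.float32))
    if w<h:w,h,a=h,w,a+90
    return np.round([x,y,w,h,(a+90)%180-90],1)
E
python3 - <<'E'
from h import *
np.set_printoptions(precision=4,suppress=True)
pts={'tin':(.05,(358,279),(398,236)),'charger':(.04,(383,218),(321,179)),'lantbase':(0,(284,246),(276,268)),'coaster':(.014,(317,196),(226,200)),
'hl':(.037,(334,169),(203,165)),'big':(.006,(216,280),(288,348)),'fl':(.02,(178,305),(310,406)),'holder':(0,(171,360),(392,458)),'blue':(.006,(273,294),(351,311)),'small':(.004,(239,351),(417,378))}
S={n:cap(n) for n in('scene','side')}
for k,(z,a,b) in pts.items(): print(k,ray(*S['scene'],a,z)[0],ray(*S['side'],b,z)[0])
# locker roof corners (clockwise by hand)
print('roof',ray(*S['scene'],[(363,148),(391,125),(441,134),(412,163)],.16)[:,:2].tolist(),ray(*S['side'],[(228,80),(281,76),(304,107),(240,118)],.16)[:,:2].tolist())
E
```

```text
tin [ 0.7068 -0.0758  0.05  ] [ 0.7002 -0.0768  0.05  ]
charger [0.6287 0.1789 0.04  ] [0.6265 0.1695 0.04  ]
lantbase [ 0.4558 -0.0169 -0.    ] [ 0.4464 -0.0227  0.    ]
coaster [0.4034 0.208  0.014 ] [0.4    0.2117 0.014 ]
hl [0.3814 0.3293 0.037 ] [0.3759 0.3353 0.037 ]
big [ 0.4087 -0.2174  0.006 ] [ 0.4056 -0.2164  0.006 ]
fl [ 0.4098 -0.3381  0.02  ] [ 0.4012 -0.3389  0.02  ]
holder [ 0.4972 -0.4481 -0.    ] [ 0.4915 -0.4551  0.    ]
blue [ 0.5492 -0.1819  0.006 ] [ 0.5451 -0.1852  0.006 ]
small [ 0.5971 -0.3558  0.004 ] [ 0.5931 -0.3542  0.004 ]
roof [[0.5027860215226315, 0.2814099594726057], [0.4968535612722015, 0.44790510498648095], [0.640022358860201, 0.4721667991232489], [0.648748617902199, 0.27853110744489185]] [[0.4995487242730444, 0.49781162809638957], [0.6335037589315426, 0.46553611665652594], [0.6351098556801462, 0.29898519294476344], [0.4802587940566547, 0.31044030538815826]]
```

>>> servo_tool([
  [1,-0.54,-0.384,-0.09,1.17],
  [1,-0.54,-0.384,-0.09,1.17],
  [1,-0.54,-0.384,-0.09,1.17],
  [1,-0.54,-0.384,-0.09,1.17],
  [1,-0.54,-0.384,-0.09,1.17],
  [1,-0.54,-0.384,-0.09,1.17],
  [1,-0.54,-0.384,-0.09,1.17],
  [1,-0.54,-0.384,-0.09,1.17],
  [1,-0.54,-0.384,-0.09,1.17],
  [1,-0.54,-0.384,-0.09,1.17],
  [1,-0.54,-0.384,-0.09,1.17],
  [1,-0.54,-0.384,-0.09,1.17],
  [1,-0.54,-0.384,-0.09,1.17],
  [1,-0.54,-0.384,-0.09,1.17],
  [1,-0.54,-0.384,-0.09,1.17],
  [1,-0.54,-0.384,-0.09,1.17],
  [1,-0.54,-0.384,-0.09,1.17],
  [1,-0.54,-0.384,-0.09,1.17],
  [1,-0.54,-0.384,-0.09,1.17],
])

```text
time_s: 1.83
tcp_pos: [0.5906, 0.0268, 0.321]
eef_rot: [-3.141, 0.0, 1.597]
ft_force: [-0.8, 1.0, -0.2]
gripper_width: 0.085
finger_force: 0.0
```

```bash
python3 - <<'E'
from h import *
s,c=cap('wrist','w1.png');print(s['tcp_pos'],s['eef_rot'],s['time_s'])
print(proj(s,c,[[.703,-.076,.05],[.628,.175,.04],[.451,-.02,.1],[.401,.21,.014]]))
E
```

```text
[0.5905729  0.02678251 0.32096189] [-3.14099171e+00  3.77119569e-06  1.59653328e+00] 1.8333
[[411.2453184  289.65818727]
 [359.33081528  56.58868551]
 [179.82247614 252.29628422]
 [143.79692882  18.71642665]]
```

View pics/w1.png

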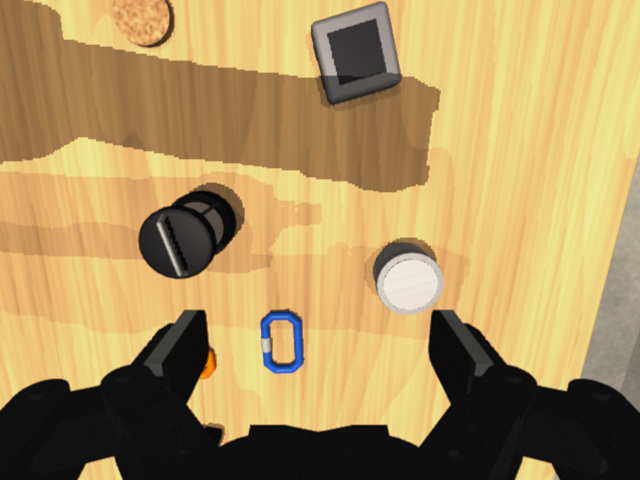

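Wrist view: tin lid (410,283), charger top (356,52), lantern cap (176,241), coaster (142,17), blue look-alike (282,341).

```bash
cat >> h.py <<'E'
def go(x,y,z,yaw):
    """row numbers from the current pose to a world pose (tool pointing down)"""
    s=manip.state();A=R.from_euler('xyz',s['eef_rot']).as_matrix()
    d=A.T@(np.array([x,y,z])-s['tcp_pos']);w=s['eef_rot'][2]-yaw;w=(w+np.pi)%(2*np.pi)-np.pi
    return np.round(np.r_[d,w],4).tolist(),'t=%.1f'%s['time_s'],'w=%.4f'%s['gripper_width']
E
python3 - <<'E'
from h import *
from scipy.optimize import least_squares
s,c=cap('wrist')
t=ray(s,c,(410,283),.05)[0];ch=ray(s,c,(356,52),.04)[0]
for z in (.09,.1,.11): print(z,ray(s,c,(176,241),z)[0])
l=ray(s,c,(176,241),.1)[0];print(t,ch,l)
P=np.array([t,ch,l])[:,:2]; print([np.linalg.norm(P[i]-P[i-1]) for i in range(3)])
tri=lambda p:np.array([p[:2]+.26/3**.5*np.array([np.cos(p[2]+k),np.sin(p[2]+k)]) for k in (0,2*np.pi/3,4*np.pi/3)])
a=np.arctan2(*(P[0]-P.mean(0))[::-1])
r=least_squares(lambda p:(tri(p)-P).ravel(),[*P.mean(0),a]);T=tri(r.x);print(T,'mids tc,tl,lc',(T[0]+T[1])/2,(T[0]+T[2])/2,(T[1]+T[2])/2, r.cost)
co=ray(s,c,(142,17),.014)[0];print(co)
print(go(co[0],co[1],.12,2.0))
E
```

```text
0.09 [ 0.44410258 -0.01050297  0.09      ]
0.1 [ 0.44796511 -0.0075192   0.1       ]
0.11 [ 0.45182763 -0.00453542  0.11      ]
[ 0.70067202 -0.06655871  0.05      ] [0.62401315 0.1800774  0.04      ] [ 0.44796511 -0.0075192   0.1       ]
[np.float64(0.2595119443262074), np.float64(0.25827495950531476), np.float64(0.25726522897295423)]
[[ 0.70062906 -0.06708378]
 [ 0.62470628  0.18158414]
 [ 0.44731494 -0.00850088]] mids tc,tl,lc [0.66266767 0.05725018] [ 0.573972   -0.03779233] [0.53601061 0.08654163] 2.2073145780183084e-06
[0.39881853 0.21221177 0.014     ]
([0.1895, -0.1862, 0.2012, -0.4015], 't=1.9', 'w=0.0852')
```

>>> servo_tool([
  [1,0.19,-0.186,0.2,-0.4],
  [1,0.19,-0.186,0.2,-0.4],
  [1,0.19,-0.186,0.2,-0.4],
  [1,0.19,-0.186,0.2,-0.4],
  [1,0.19,-0.186,0.2,-0.4],
  [1,0.19,-0.186,0.2,-0.4],
  [1,0.19,-0.186,0.2,-0.4],
  [1,0.19,-0.186,0.2,-0.4],
  [1,0.19,-0.186,0.2,-0.4],
  [1,0.19,-0.186,0.2,-0.4],
  [1,0.19,-0.186,0.2,-0.4],
])

```text
time_s: 2.85
tcp_pos: [0.3997, 0.2122, 0.1217]
eef_rot: [3.141, -0.0, 1.998]
ft_force: [-0.1, 0.1, 0.2]
gripper_width: 0.0854
finger_force: 0.0
```

```bash
python3 - <<'E'
from h import *
s,c=cap('wrist','w2.png');print(s['tcp_pos'],s['eef_rot'],s['time_s'])
print(proj(s,c,[[.3988,.2122,.014]]))
for k in blob(c,(5,120,60),(17,255,215),amin=500)[:4]: print(cv2.contourArea(k),cv2.minEnclosingCircle(k))
h=cv2.cvtColor(c['image'],cv2.COLOR_RGB2HSV);print(h[240,318],h[230,340],h[100,100])
E
```

```text
[0.39972146 0.21223058 0.12166503] [ 3.14114429e+00 -4.00928946e-05  1.99844175e+00] 2.85
[[317.30939334 242.67185643]]
84048.0 ((241.3292236328125, 157.5000457763672), 269.2955322265625)
3922.0 ((609.7926635742188, 93.4756088256836), 73.52577209472656)
[ 14 139 125] [ 14 141 112] [ 16 135 179]
```

View pics/w2.png

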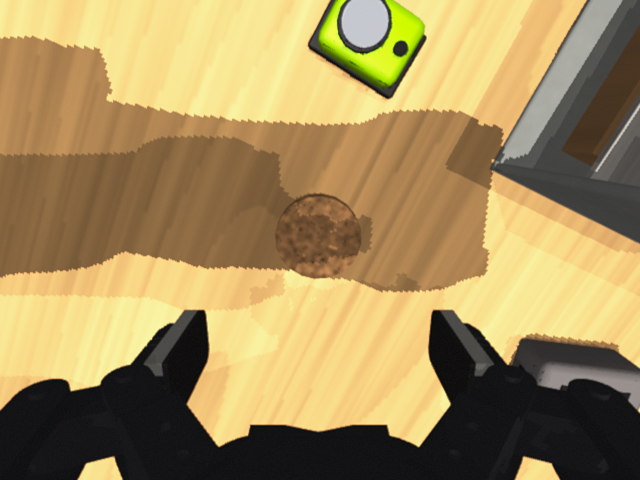

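Coaster centred at (318,236), right in line between the fingers; headlamp at (370,35).

>>> servo_tool([
  [1,0.002,0,0.04,0],
  [1,0.002,0,0.08,0],
  [1,0.002,0,0.105,0],
  [1,0.002,0,0.1185,0],
  [1,0.002,0,0.1185,0],
  [0.5,0.002,0,0.1185,0],
  [0.3,0.002,0,0.1185,0],
  [0.3,0.002,0,0.1185,0],
  [0.3,0.002,0,0.1185,0],
  [0.3,0.002,0,0.1185,0],
  [0.3,0.002,0,0.1185,0],
], force=30)

```text
time_s: 3.82
tcp_pos: [0.4001, 0.2138, 0.0045]
eef_rot: [3.139, -0.0, 1.996]
ft_force: [-2.2, -3.4, 10.6]
gripper_width: 0.0579
finger_force: 29.6
```

```bash
python3 - <<'E'
from h import *
s,c=cap('wrist','w3.png');print(s['tcp_pos'],s['time_s'],s['gripper_width'])
x,y=.6635,.054
print(go(x,y,.15,1.6))
E
```

```text
[0.40011458 0.21379209 0.00453926] 3.8167 0.057860850930524545
([-0.2543, 0.1743, -0.1451, 0.3964], 't=3.9', 'w=0.0581')
```

View pics/w3.png

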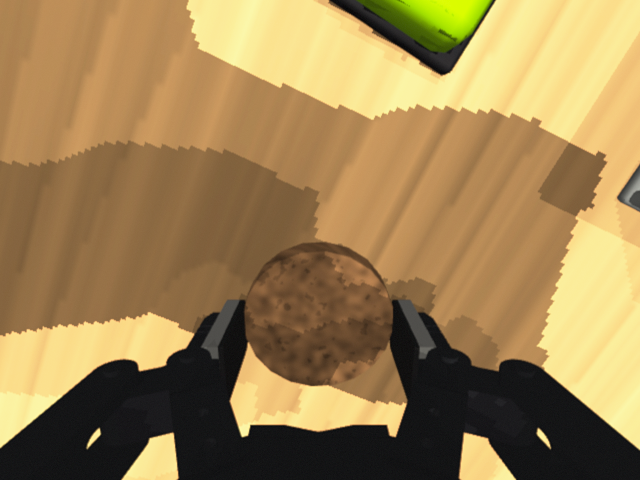

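>>> servo_tool([
  [0.3,0,0,-0.03,0],
  [0.3,0,0,-0.07,0],
  [0.3,-0.254,0.174,-0.145,0.396],
  [0.3,-0.254,0.174,-0.145,0.396],
  [0.3,-0.254,0.174,-0.145,0.396],
  [0.3,-0.254,0.174,-0.145,0.396],
  [0.3,-0.254,0.174,-0.145,0.396],
  [0.3,-0.254,0.174,-0.145,0.396],
  [0.3,-0.254,0.174,-0.145,0.396],
  [0.3,-0.254,0.174,-0.145,0.396],
  [0.3,-0.254,0.174,-0.145,0.396],
  [0.3,-0.254,0.174,-0.145,0.396],
  [0.3,-0.254,0.174,-0.145,0.396],
  [0.3,-0.254,0.174,-0.145,0.396],
])

```text
time_s: 5.03
tcp_pos: [0.6617, 0.0552, 0.1483]
eef_rot: [-3.142, -0.001, 1.602]
ft_force: [0.4, -0.1, -0.3]
gripper_width: 0.0576
finger_force: 32.9
```

```bash
python3 - <<'E'
from h import *
s,c=cap('wrist','w4.png');print(s['tcp_pos'],s['time_s'],s['gripper_width'])
E
```

```text
[0.66171821 0.05518599 0.14827297] 5.0333 0.0576274916970646
```

View pics/w4.png

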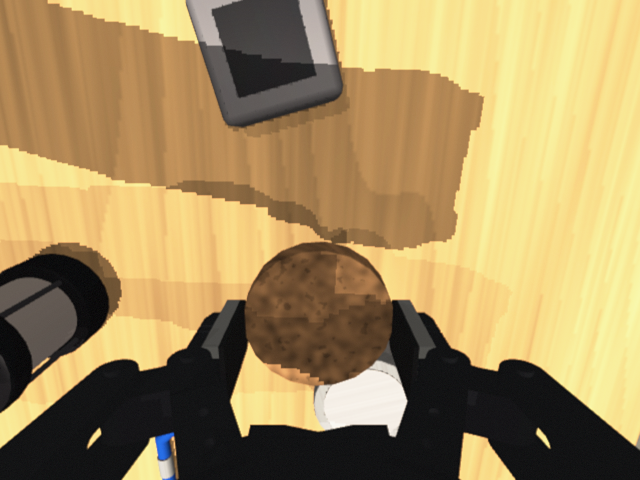

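Charger pad centre ~(263,45), tin lid centre ~(360,402) (partly hidden), coaster held at (319,313).

```bash
python3 - <<'E'
from h import *
s,c=cap('wrist')
t=ray(s,c,(360,402),.05)[0];ch=ray(s,c,(263,45),.04)[0];print(t,ch,np.linalg.norm(t-ch),(t+ch)/2)
print('coaster',ray(s,c,(319,313),s['tcp_pos'][2]+.009)[0]-s['tcp_pos'])
for n in ('scene','side'):
    s2,c2=cap(n,n+'1.png')
    print(n,proj(s2,c2,[[.7007,-.0666,.05],[.703,-.076,.05],[.624,.180,.04],[.6276,.174,.04]]).tolist())
    # tin lid: bright low-saturation blob
    b=(320,250,400,320) if n=='scene' else (360,200,440,280)
    for k in blob(c2,(0,0,130),(179,70,255),b)[:2]: e=cv2.fitEllipse(k);print(cv2.contourArea(k),e, ray(s2,c2,e[0],.05))
E
```

```text
[ 0.69700378 -0.06698904  0.05      ] [0.62444802 0.17748245 0.04      ] 0.25520706894163614 [0.6607259  0.05524671 0.045     ]
coaster [-0.00021821  0.0057994   0.009     ]
scene [[357.7915139169967, 275.7880700830933], [356.48434352096297, 278.4219586092349], [381.6089010058083, 217.24044836946587], [381.69530610700775, 218.7622174114325]]
590.5 ((357.6487121582031, 278.44580078125), (21.51875114440918, 35.07028579711914), 92.62162780761719) [[ 0.70517288 -0.07463888  0.05      ]]
side [[395.894120969619, 232.72305774110998], [399.01546058957837, 235.3946984845917], [318.40629017953574, 176.69092455962868], [320.72347427101477, 177.79048636920314]]
767.5 ((397.814697265625, 235.2335968017578), (26.28178596496582, 37.26878356933594), 98.92979431152344) [[ 0.70090293 -0.07464088  0.05      ]]
```

>>> servo_tool([
  [0.3,-0.005,0,0.04,0],
  [0.3,-0.005,0,0.08,0],
  [0.3,-0.005,0,0.115,0],
  [0.3,-0.005,0,0.135,0],
  [0.3,-0.005,0,0.1425,0],
  [0.3,-0.005,0,0.1425,0],
  [0.3,-0.005,0,0.1425,0],
  [0.9,-0.005,0,0.141,0],
  [0.95,-0.005,0,0.14,0],
  [0.95,-0.005,0,0.14,0],
  [1,-0.005,0,0.14,0],
  [1,-0.005,0,0.1,0],
  [1,-0.005,0,0.06,0],
  [1,-0.035,0,0.02,0],
  [1,-0.065,0,-0.02,0],
  [1,-0.075,0,-0.05,0],
  [1,-0.075,0,-0.05,0],
  [1,-0.075,0,-0.05,0],
])

```text
time_s: 6.73
tcp_pos: [0.6659, -0.0229, 0.2014]
eef_rot: [3.136, 0.0, 1.598]
ft_force: [-1.1, 0.5, -0.7]
gripper_width: 0.0854
finger_force: 0.0
```

```bash
python3 - <<'E'
from h import *
s,c=cap('wrist','w5.png');print(s['tcp_pos'],s['time_s'],s['gripper_width'])
cap('side','s5.png')
a=cv2.imread('pics/w5.png');b=cv2.imread('pics/s5.png');cv2.imwrite('pics/m5.png',cv2.resize(np.hstack([a,b[130:430,220:480].repeat(1,0) if 0 else cv2.resize(b[130:330,220:480],(624,480))]),(800,304)))
E
```

```text
[ 0.6659422  -0.02289509  0.20139577] 6.7333 0.08536253556680268
```

View pics/w5.png

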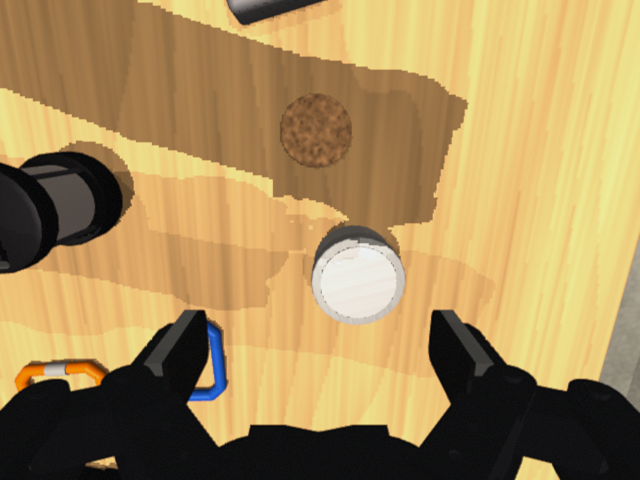

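Coaster lies at (316,130), tin lid (358,281), charger edge at the top (240,20)–(325,3).

```bash
python3 - <<'E'
from h import *
s,c=cap('wrist')
t=ray(s,c,(358.5,281),.05)[0];k=ray(s,c,(316,130),.014)[0];print(t,k,k[:2]-t[:2],np.linalg.norm((k-t)[:2]))
for n,b,tb in(('scene',(370,230,420,280),(358,279)),('side',(340,195,380,230),(398,235))):
    s2,c2=cap(n); print(n,proj(s2,c2,[k]))
print(go(.494,-.455,.17,.9))
E
python3 -c "
import cv2
a=cv2.imread('pics/s5.png')[120:300,220:460];s=cv2.resize(a,None,fx=3,fy=3);cv2.imwrite('pics/s5c.png',s)"
```

```text
[ 0.69881416 -0.0638783   0.05      ] [0.66005639 0.05461916 0.014     ] [-0.03875778  0.11849746] 0.12467482935847729
scene [[368.70472904 254.71809999]]
side [[353.27576585 213.68536098]]
([-0.4295, -0.1836, 0.0269, 0.7018], 't=7.0', 'w=0.0855')
```

View pics/s5c.png

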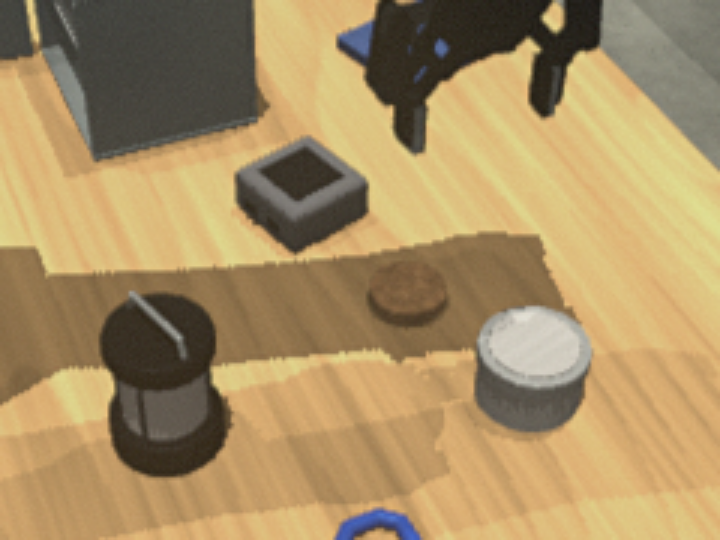

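Coaster at about (356,216) in the side image, charger top centre (320.7,177.3), tin lid (397.8,235).

```bash
python3 - <<'E'
from h import *
np.set_printoptions(precision=4,suppress=True)
s,c=cap('side')
def rep(n,s,c,t,ch,k):
    t,ch,k=ray(s,c,t,.05)[0],ray(s,c,ch,.04)[0],ray(s,c,k,.014)[0];print(n,t[:2],ch[:2],k[:2],'err',(k-(t+ch)/2)[:2],np.linalg.norm((t-ch)[:2]))
rep('side',s,c,(397.8,235),(320.7,177.3),(356,216))
s,c=cap('scene','c5.png')
bl=blob(c,(5,100,30),(16,255,110),(345,240,395,275),50)
for b in bl[:2]:print(cv2.contourArea(b),cv2.fitEllipse(b))
E
python3 -c "
import cv2
a=cv2.imread('pics/c5.png')[190:310,250:410];s=cv2.resize(a,None,fx=4,fy=4);cv2.imwrite('pics/c5c.png',s)"
```

```text
side [ 0.7012 -0.074 ] [0.6282 0.1758] [0.6626 0.0452] err [-0.0021 -0.0056] 0.26021404628711664
373.0 ((369.2520446777344, 259.6718444824219), (19.849557876586914, 25.73849105834961), 87.71684265136719)
```

View pics/c5c.png

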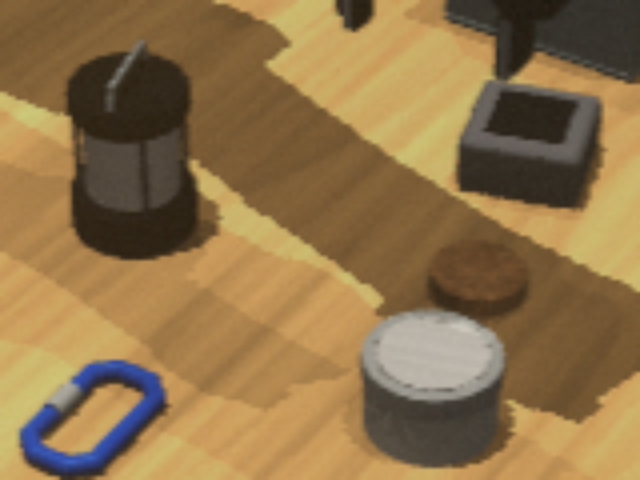

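Coaster sits about 5 mm too near the tin in both views; I nudge it.

```bash
python3 - <<'E'
from h import *
print(manip.state()['tcp_pos'],go(.661,.053,.005,1.6),go(.661,.058,.0055,1.6))
E
```

```text
[ 0.6643954  -0.02027967  0.1968599 ] ([0.0734, -0.0009, 0.1919, 0.0016], 't=7.1', 'w=0.0855') ([0.0784, -0.0007, 0.1914, 0.0016], 't=7.1', 'w=0.0855')
```

>>> servo_tool([
  [1,0.04,0,0.03,0],
  [1,0.073,0,0.06,0],
  [1,0.073,0,0.1,0],
  [1,0.073,0,0.14,0],
  [1,0.073,0,0.17,0],
  [1,0.073,0,0.188,0],
  [1,0.073,0,0.191,0],
  [0.4,0.073,0,0.191,0],
  [0.3,0.073,0,0.191,0],
  [0.3,0.073,0,0.191,0],
  [0.3,0.073,0,0.191,0],
  [0.3,0.075,0,0.188,0],
  [0.3,0.078,0,0.188,0],
  [0.3,0.079,0,0.191,0],
  [0.3,0.079,0,0.191,0],
  [0.9,0.079,0,0.19,0],
  [1,0.079,0,0.189,0],
  [1,0.079,0,0.189,0],
  [1,0.079,0,0.15,0],
  [1,0.079,0,0.11,0],
])

```text
time_s: 8.75
tcp_pos: [0.661, 0.058, 0.0874]
eef_rot: [-3.138, 0.001, 1.601]
ft_force: [1.7, -0.1, 0.8]
gripper_width: 0.0855
finger_force: 0.0
```

```bash
python3 - <<'E'
from h import *
print(manip.state()['tcp_pos'],go(.494,-.455,.2,.9))
E
```

```text
[0.66096208 0.05801161 0.08737877] ([-0.5079, -0.1827, -0.1116, 0.7008], 't=8.8', 'w=0.0855')
```

>>> servo_tool([
  [1,0,0,-0.04,0],
  [1,0,0,-0.08,0],
  [1,-0.508,-0.183,-0.112,0.7],
  [1,-0.508,-0.183,-0.112,0.7],
  [1,-0.508,-0.183,-0.112,0.7],
  [1,-0.508,-0.183,-0.112,0.7],
  [1,-0.508,-0.183,-0.112,0.7],
  [1,-0.508,-0.183,-0.112,0.7],
  [1,-0.508,-0.183,-0.112,0.7],
  [1,-0.508,-0.183,-0.112,0.7],
  [1,-0.508,-0.183,-0.112,0.7],
  [1,-0.508,-0.183,-0.112,0.7],
  [1,-0.508,-0.183,-0.112,0.7],
  [1,-0.508,-0.183,-0.112,0.7],
  [1,-0.508,-0.183,-0.112,0.7],
  [1,-0.508,-0.183,-0.112,0.7],
  [1,-0.508,-0.183,-0.112,0.7],
])

```text
time_s: 10.17
tcp_pos: [0.4928, -0.4578, 0.2004]
eef_rot: [3.141, 0.001, 0.897]
ft_force: [1.1, 0.8, -0.4]
gripper_width: 0.0856
finger_force: 0.0
```

```bash
python3 - <<'E'
from h import *
s,c=cap('wrist','w6.png');print(s['tcp_pos'],s['eef_rot'],s['time_s'])
E
```

```text
[ 0.49278739 -0.45781266  0.20039181] [3.14080763e+00 9.59128660e-04 8.96521575e-01] 10.1667
```

View pics/w6.png

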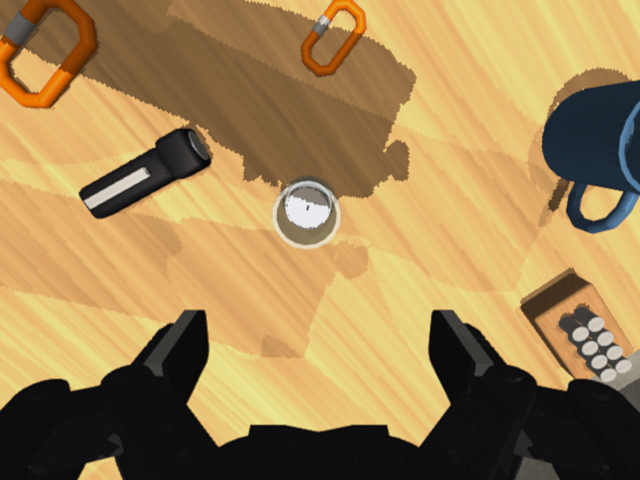

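Holder rim at (307,215) r≈34; flashlight axis from tail (92,202) to head (197,150); big carabiner top left at about (45,52).

```bash
python3 - <<'E'
from h import *
s,c=cap('wrist');h=ray(s,c,(307,215),.06)[0];print(h,go(h[0],h[1],.018,.9))
print(ray(s,c,[(92,202),(197,150)],.017),ray(s,c,[(45,52)],.006))
E
```

```text
[ 0.49485146 -0.44041433  0.06      ] ([0.0108, -0.009, 0.182, 0.0014], 't=10.3', 'w=0.0856')
[[ 0.34847009 -0.32123627  0.017     ]
 [ 0.45075608 -0.34627486  0.017     ]] [[ 0.40491865 -0.21231294  0.006     ]]
```

>>> servo_tool([
  [1,0.009,-0.009,0.03,0],
  [1,0.009,-0.009,0.07,0],
  [1,0.009,-0.009,0.11,0],
  [1,0.009,-0.009,0.15,0],
  [1,0.009,-0.009,0.175,0],
  [1,0.009,-0.009,0.182,0],
  [1,0.009,-0.009,0.182,0],
  [0.6,0.009,-0.009,0.182,0],
  [0.4,0.009,-0.009,0.182,0],
  [0.3,0.009,-0.009,0.182,0],
  [0.3,0.009,-0.009,0.182,0],
  [0.3,0.009,-0.009,0.182,0],
  [0.3,0.009,-0.009,0.182,0],
], force=30)

```text
time_s: 11.35
tcp_pos: [0.4941, -0.4431, 0.0202]
eef_rot: [3.139, -0.001, 0.901]
ft_force: [-2.0, 3.6, 11.8]
gripper_width: 0.053
finger_force: 29.3
```

```bash
python3 - <<'E'
from h import *
s,c=cap('wrist','w7.png');print(s['tcp_pos'],s['eef_rot'],s['time_s'])
print(go(.661,.058,.2,1.6))
E
```

```text
[ 0.49406708 -0.44309445  0.02015904] [ 3.13887403e+00 -5.11048012e-04  9.00933816e-01] 11.35
([0.4966, -0.1798, -0.1801, -0.6991], 't=11.4', 'w=0.0536')
```

View pics/w7.png

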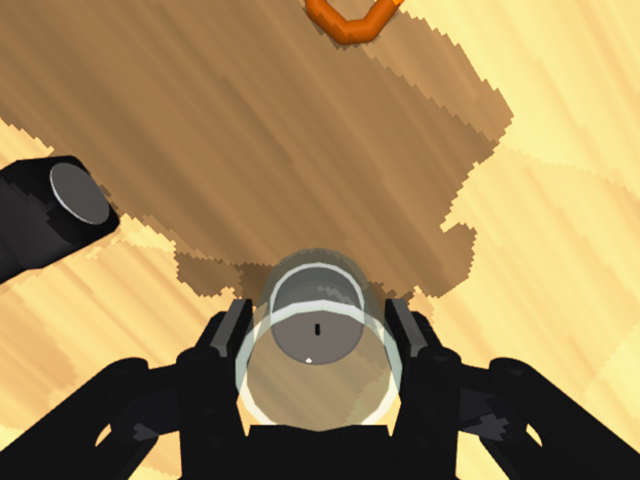

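Holder gripped, rim centred at (318,365), upright between the pads.

>>> servo_tool([
  [0.3,0,0,-0.015,0],
  [0.3,0,0,-0.045,0],
  [0.3,0,0,-0.08,0],
  [0.3,0.025,-0.008,-0.115,-0.04],
  [0.3,0.055,-0.017,-0.145,-0.09],
  [0.3,0.085,-0.026,-0.165,-0.14],
  [0.3,0.115,-0.035,-0.18,-0.19],
  [0.3,0.145,-0.044,-0.18,-0.24],
  [0.3,0.175,-0.053,-0.18,-0.29],
  [0.3,0.205,-0.062,-0.18,-0.34],
  [0.3,0.235,-0.071,-0.18,-0.39],
  [0.3,0.265,-0.08,-0.18,-0.44],
  [0.3,0.295,-0.089,-0.18,-0.49],
  [0.3,0.325,-0.098,-0.18,-0.54],
  [0.3,0.355,-0.107,-0.18,-0.59],
  [0.3,0.385,-0.116,-0.18,-0.64],
  [0.3,0.41,-0.124,-0.18,-0.68],
  [0.3,0.428,-0.129,-0.18,-0.7],
  [0.3,0.436,-0.131,-0.18,-0.7],
  [0.3,0.436,-0.131,-0.18,-0.7],
])

```text
time_s: 13.07
tcp_pos: [0.6617, -0.018, 0.1981]
eef_rot: [3.141, -0.0, 1.602]
ft_force: [0.5, 0.3, -1.4]
gripper_width: 0.0534
finger_force: 32.0
```

```bash
python3 - <<'E'
from h import *
s,c=cap('wrist','w8.png');print(s['tcp_pos'],s['eef_rot'],s['time_s'],s['gripper_width'])
u,v=proj(s,c,[[.661,.0596,.014]])[0];print(u,v)
b=(int(u)-60,int(v)-60,int(u)+60,int(v)+60)
H=cv2.cvtColor(c['image'],cv2.COLOR_RGB2HSV);print(H[int(v),int(u)-25:int(u)+26:10].tolist(),H[int(v)+45,int(u)-50:int(u)+51:20].tolist())
g=cv2.medianBlur(c['image'],5)
for hi in ((11,255,200),(12,255,200),(13,255,200),(179,255,115)):
    c2=dict(c,image=g)
    for k in blob(c2,(3,60,20),hi,b,800)[:1]: print(hi,cv2.contourArea(k),cv2.minEnclosingCircle(k),cv2.fitEllipse(k),ray(s,c,cv2.fitEllipse(k)[0],.014))
E
```

```text
[ 0.66174537 -0.01802472  0.19807015] [ 3.14128740e+00 -5.33820573e-05  1.60169966e+00] 13.0667 0.05343320448086742
320.7065032773887 126.81818354368073
[[14, 143, 150], [14, 144, 136], [14, 144, 126], [14, 144, 151], [14, 141, 132], [14, 145, 158]] [[16, 135, 183], [16, 136, 167], [16, 137, 164], [16, 137, 155], [16, 136, 172], [16, 133, 167]]
```

```bash
python3 - <<'E'
from h import *
s,c=cap('wrist')
g=cv2.GaussianBlur(c['image'],(7,7),0).astype(float)
r=g[...,0]/(g[...,2]+1)
for v in (80,100,120,140,160): print(v,[(int(g[v,u,0]),round(r[v,u],2)) for u in range(250,400,10)])
E
```

```text
80 [(180, np.float64(2.12)), (189, np.float64(2.12)), (190, np.float64(2.09)), (173, np.float64(2.11)), (165, np.float64(2.12)), (172, np.float64(2.12)), (161, np.float64(2.09)), (165, np.float64(2.12)), (177, np.float64(2.08)), (170, np.float64(2.12)), (165, np.float64(2.09)), (171, np.float64(2.11)), (187, np.float64(2.12)), (177, np.float64(2.08)), (185, np.float64(2.1))]
100 [(183, np.float64(2.13)), (179, np.float64(2.11)), (191, np.float64(2.1)), (174, np.float64(2.12)), (162, np.float64(2.1)), (173, np.float64(2.08)), (144, np.float64(2.22)), (133, np.float64(2.22)), (141, np.float64(2.24)), (148, np.float64(2.24)), (162, np.float64(2.19)), (171, np.float64(2.11)), (169, np.float64(2.11)), (158, np.float64(2.08)), (171, np.float64(2.11))]
120 [(184, np.float64(2.14)), (179, np.float64(2.11)), (192, np.float64(2.11)), (175, np.float64(2.08)), (163, np.float64(2.09)), (146, np.float64(2.21)), (166, np.float64(2.24)), (149, np.float64(2.22)), (154, np.float64(2.23)), (145, np.float64(2.23)), (162, np.float64(2.25)), (155, np.float64(2.25)), (169, np.float64(2.11)), (160, np.float64(2.08)), (174, np.float64(2.12))]
140 [(185, np.float64(2.15)), (181, np.float64(2.13)), (191, np.float64(2.12)), (176, np.float64(2.1)), (165, np.float64(2.12)), (152, np.float64(2.24)), (134, np.float64(2.23)), (166, np.float64(2.24)), (155, np.float64(2.25)), (158, np.float64(2.23)), (150, np.float64(2.24)), (144, np.float64(2.22)), (169, np.float64(2.11)), (166, np.float64(2.13)), (176, np.float64(2.1))]
160 [(184, np.float64(2.14)), (181, np.float64(2.13)), (181, np.float64(2.1)), (177, np.float64(2.11)), (168, np.float64(2.1)), (161, np.float64(2.09)), (146, np.float64(2.21)), (163, np.float64(2.26)), (168, np.float64(2.24)), (166, np.float64(2.24)), (150, np.float64(2.17)), (180, np.float64(2.12)), (168, np.float64(2.1)), (173, np.float64(2.11)), (177, np.float64(2.08))]
```

```bash
cat >> h.py <<'E'
def ratio(c,box,t=2.165):
    g=cv2.GaussianBlur(c['image'],(7,7),0).astype(float);m=((g[...,0]/(g[...,2]+1))>t).astype(np.uint8)
    k=np.zeros_like(m);k[box[1]:box[3],box[0]:box[2]]=1
    m=cv2.morphologyEx(m&k,cv2.MORPH_OPEN,np.ones((7,7)))
    cs,_=cv2.findContours(m,cv2.RETR_EXTERNAL,cv2.CHAIN_APPROX_NONE);return max(cs,key=cv2.contourArea)
E
python3 - <<'E'
from h import *
s,c=cap('wrist');k=ratio(c,(250,70,400,190));e=cv2.fitEllipse(k);p=ray(s,c,e[0],.014)[0];print(e,p,s['tcp_pos'])
T=R.from_euler('xyz',s['eef_rot']).as_matrix()
print('holder off',T.T@(ray(s,c,(318.5,365),s['tcp_pos'][2]+.04)[0]-s['tcp_pos']),'coaster off',T.T@(p-s['tcp_pos']))
E
```

```text
((329.3963623046875, 128.76065063476562), (69.9037857055664, 73.2195816040039), 11.182629585266113) [0.66757794 0.05491476 0.014     ] [ 0.66091974 -0.02116911  0.19800995]
holder off [ 0.00360282 -0.00023606 -0.04000381] coaster off [0.07606616 0.0087862  0.18392795]
```

```bash
python3 - <<'E'
from h import *
s,c=cap('wrist');k=ratio(c,(250,70,400,190));e=cv2.fitEllipse(k);p=ray(s,c,e[0],.014)[0];print(e[0],p,s['tcp_pos'])
W=cv2.cvtColor(c['image'],cv2.COLOR_RGB2BGR)
cv2.drawContours(W,[k],-1,(0,255,0),1)
s,c=cap('side');a=cv2.cvtColor(c['image'],cv2.COLOR_RGB2BGR)[130:290,250:460]
cv2.imwrite('pics/m8.png',np.hstack([cv2.resize(W,(400,300)),cv2.resize(a,(394,300))]))
E
```

```text
(329.4253845214844, 128.10072326660156) [0.66753996 0.05499044 0.014     ] [ 0.66082663 -0.02161176  0.19800947]
```

View pics/m8.png

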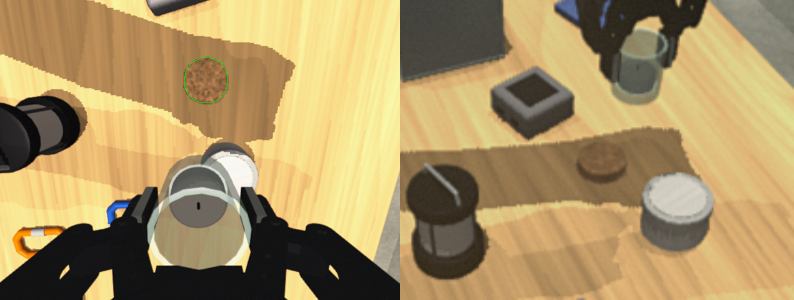

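Coaster outlined well at (329,128) in the wrist view; side view has it near (357.7,213.7).

```bash
python3 - <<'E'
from h import *
s,c=cap('side');k=ratio(c,(335,195,380,232),2.2);e=cv2.fitEllipse(k);print(e,ray(s,c,[e[0],(357.7,213.7),(356,216)],.014), 'goal .6647 .0508')
s,c=cap('scene');k=ratio(c,(350,245,395,272),2.2);e=cv2.fitEllipse(k);print(e,ray(s,c,[e[0]],.014))
E
```

```text
Traceback (most recent call last):
  File "h.py", line 38, in ratio
    cs,_=cv2.findContours(m,cv2.RETR_EXTERNAL,cv2.CHAIN_APPROX_NONE);return max(cs,key=cv2.contourArea)
                                                                            ~~~^^^^^^^^^^^^^^^^^^^^^^^^
ValueError: max() iterable argument is empty
```

```bash
python3 - <<'E'
from h import *
s,c=cap('side');print(ray(s,c,[(357.7,213.7),(356,216)],.014), 'goal .6647 .0508')
E
```

```text
[[0.66945774 0.05074272 0.014     ]
 [0.66258489 0.04523177 0.014     ]] goal .6647 .0508
```

>>> servo_tool([
  [0.3,0.03,0.004,0,0],
  [0.3,0.055,0.008,0.02,0],
  [0.3,0.071,0.009,0.05,0],
  [0.3,0.071,0.009,0.08,0],
  [0.3,0.071,0.009,0.11,0],
  [0.3,0.071,0.009,0.13,0],
  [0.3,0.071,0.009,0.143,0],
  [0.3,0.071,0.009,0.143,0],
  [0.3,0.071,0.009,0.143,0],
])

```text
time_s: 14.17
tcp_pos: [0.6683, 0.0513, 0.0552]
eef_rot: [3.142, 0.0, 1.6]
ft_force: [0.9, -0.3, 0.8]
gripper_width: 0.0535
finger_force: 32.0
```

```bash
python3 - <<'E'
from h import *
s,c=cap('side');print(s['tcp_pos'],s['ft_force']);a=cv2.cvtColor(c['image'],cv2.COLOR_RGB2BGR)[160:240,300:405]
s,c=cap('scene');b=cv2.cvtColor(c['image'],cv2.COLOR_RGB2BGR)[210:290,320:425]
cv2.imwrite('pics/m9.png',np.hstack([cv2.resize(x,(400,305),interpolation=cv2.INTER_CUBIC) for x in(a,b)]))
E
```

```text
[0.66833424 0.05130591 0.05524463] [ 0.85718506 -0.34258678  0.82082401]
```

View pics/m9.png

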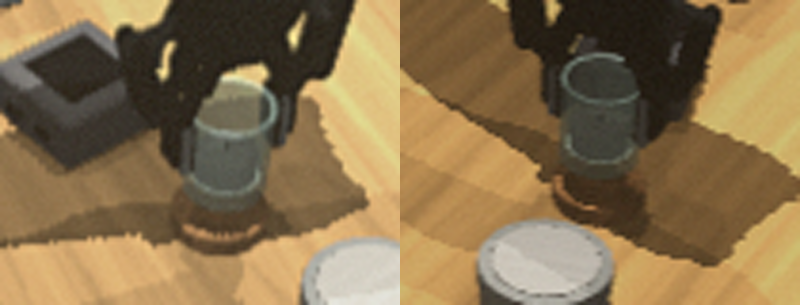

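Both views show the foot centred over the coaster (side 225 vs 223, scene 599 vs 599).

>>> servo_tool([
  [0.3,0,0,0.007,0],
  [0.3,0,0,0.013,0],
  [0.3,0,0,0.017,0],
  [0.3,0,0,0.0185,0],
  [0.3,0,0,0.0195,0],
  [0.3,0,0,0.0205,0],
  [0.3,0,0,0.0205,0],
  [0.3,0,0,0.0205,0],
  [0.3,0,0,0.0205,0],
])

```text
time_s: 15.02
tcp_pos: [0.6682, 0.0518, 0.0344]
eef_rot: [3.141, 0.0, 1.601]
ft_force: [0.2, -0.7, -0.6]
gripper_width: 0.0531
finger_force: 32.0
```

>>> servo_tool([
  [0.3,0,0,0.0005,0],
  [0.3,0,0,0.001,0],
  [0.3,0,0,0.0013,0],
  [0.3,0,0,0.0013,0],
  [0.3,0,0,0.0013,0],
])

```text
time_s: 15.43
tcp_pos: [0.6683, 0.0517, 0.0341]
eef_rot: [3.141, -0.0, 1.601]
ft_force: [-8.0, -0.3, 16.9]
gripper_width: 0.0533
finger_force: 33.2
```

>>> servo_tool([
  [0.3,0,0,-0.001,0],
  [0.3,0,0,-0.001,0],
  [0.68,0,0,-0.001,0],
  [0.75,0,0,-0.001,0],
  [0.85,0,0,-0.001,0],
  [1,0,0,-0.001,0],
  [1,0,0,-0.001,0],
  [1,0,0,-0.02,0],
  [1,0,0,-0.05,0],
  [1,0,0,-0.09,0],
  [1,0,0,-0.13,0],
  [1,0,0,-0.16,0],
  [1,0,0,-0.16,0],
])

```text
time_s: 16.52
tcp_pos: [0.6707, 0.0516, 0.1999]
eef_rot: [3.133, -0.001, 1.601]
ft_force: [0.3, 0.1, -0.4]
gripper_width: 0.0856
finger_force: 0.0
```

```bash
python3 - <<'E'
from h import *
s,c=cap('wrist','w10.png');print(go(.405,-.215,.2,.9))
print(proj(s,c,[[.668,.055,.074],[.668,.055,.014]]))
E
```

```text
([-0.2587, -0.2725, -0.005, 0.7008], 't=16.6', 'w=0.0851')
[[313.76963648 231.56618997]
 [313.98308683 214.54166912]]
```

>>> servo_tool([
  [1,-0.259,-0.272,-0.005,0.7],
  [1,-0.259,-0.272,-0.005,0.7],
  [1,-0.259,-0.272,-0.005,0.7],
  [1,-0.259,-0.272,-0.005,0.7],
  [1,-0.259,-0.272,-0.005,0.7],
  [1,-0.259,-0.272,-0.005,0.7],
  [1,-0.259,-0.272,-0.005,0.7],
  [1,-0.259,-0.272,-0.005,0.7],
  [1,-0.259,-0.272,-0.005,0.7],
  [1,-0.259,-0.272,-0.005,0.7],
  [1,-0.259,-0.272,-0.005,0.7],
  [1,-0.259,-0.272,-0.005,0.7],
  [1,-0.259,-0.272,-0.005,0.7],
])

```text
time_s: 17.65
tcp_pos: [0.4045, -0.2145, 0.1977]
eef_rot: [-3.141, 0.0, 0.902]
ft_force: [0.8, -0.2, -0.2]
gripper_width: 0.0852
finger_force: 0.0
```

```bash
cat >> h.py <<'E'
def orange(s,c,z=.006,lo=(5,190,110),hi=(15,255,255)):
    for k in blob(c,lo,hi,amin=800)[:3]: print(cv2.contourArea(k),rect(ray(s,c,k[:,0],z)),cv2.boundingRect(k))
E
python3 - <<'E'
from h import *
s,c=cap('wrist','w11.png');print(s['tcp_pos'],s['eef_rot'])
orange(s,c)
E
```

```text
[ 0.40451812 -0.21450324  0.19773359] [-3.14128593e+00  4.41166556e-04  9.02247840e-01]
2424.5 [ 403.7 -212.8   93.9   55.4    5. ] (270, 168, 96, 93)
```

>>> servo_tool([
  [1,0,-0.0015,0.02,0.815],
  [1,0,-0.0015,0.04,0.815],
  [1,0,-0.0015,0.06,0.815],
  [1,0,-0.0015,0.08,0.815],
  [1,0,-0.0015,0.1,0.815],
  [1,0,-0.0015,0.12,0.815],
  [1,0,-0.0015,0.13,0.815],
  [1,0,-0.0015,0.15,0.815],
  [1,0,-0.0015,0.175,0.815],
  [1,0,-0.0015,0.19,0.815],
  [1,0,-0.0015,0.192,0.815],
  [1,0,-0.0015,0.192,0.815],
  [0.5,0,-0.0015,0.192,0.815],
  [0.3,0,-0.0015,0.192,0.815],
  [0.3,0,-0.0015,0.192,0.815],
  [0.3,0,-0.0015,0.192,0.815],
  [0.3,0,-0.0015,0.192,0.815],
], force=40)

```text
time_s: 19.12
tcp_pos: [0.4035, -0.2143, 0.0072]
eef_rot: [-3.141, -0.002, 0.086]
ft_force: [-3.6, 2.9, 20.8]
gripper_width: 0.0482
finger_force: 29.8
```

```bash
python3 - <<'E'
from h import *
s,c=cap('wrist','w12.png');print(s['tcp_pos'],s['eef_rot']);orange(s,c)
print(go(.575,-.12,.2,1.6))
E
```

```text
[ 0.40351376 -0.2142753   0.00715642] [-3.14146521e+00 -1.84600931e-03  8.59470966e-02]
11926.5 [ 403.1 -213.9   95.9   55.7    5. ] (248, 201, 140, 209)
([0.1793, -0.0792, -0.1925, -1.514], 't=19.2', 'w=0.0482')
```

>>> servo_tool([
  [0.8,0,0,-0.003,0],
  [1,0,0,-0.003,0],
  [1,0,0,0.003,0],
  [1,0,0,0.006,0],
  [1,0,0,0.006,0],
  [0.6,0,0,0.006,0],
  [0.4,0,0,0.006,0],
  [0.3,0,0,0.006,0],
  [0.3,0,0,0.006,0],
  [0.3,0,0,0.006,0],
])

```text
time_s: 20.0
tcp_pos: [0.4028, -0.2145, 0.0004]
eef_rot: [-3.142, -0.0, 0.086]
ft_force: [-3.9, 2.0, 11.2]
gripper_width: 0.0544
finger_force: 39.8
```

>>> servo_tool([
  [0.3,0,0,-0.03,0],
  [0.3,0,0,-0.07,0],
  [0.3,0,0,-0.11,0],
  [0.3,0,0,-0.15,0],
  [0.3,0.03,-0.026,-0.16,0.1],
  [0.3,0.06,-0.052,-0.16,0.2],
  [0.3,0.09,-0.078,-0.16,0.316],
  [0.3,0.12,-0.104,-0.16,0.316],
  [0.3,0.15,-0.13,-0.16,0.316],
  [0.3,0.175,-0.15,-0.16,0.316],
  [0.3,0.185,-0.16,-0.14,0.316],
  [0.3,0.185,-0.16,-0.1,0.316],
  [0.3,0.185,-0.16,-0.06,0.316],
  [0.3,0.185,-0.16,-0.03,0.316],
  [0.3,0.185,-0.16,-0.012,0.316],
  [0.3,0.185,-0.16,-0.005,0.316],
  [0.3,0.185,-0.16,-0.003,0.316],
  [0.3,0.185,-0.16,-0.002,0.316],
  [0.3,0.185,-0.16,-0.002,0.316],
])

```text
time_s: 21.58
tcp_pos: [0.5741, -0.0391, 0.0032]
eef_rot: [-3.141, -0.002, -0.23]
ft_force: [-0.5, -1.3, -1.0]
gripper_width: 0.0537
finger_force: 44.3
```

```bash
python3 - <<'E'
from h import *
s,c=cap('wrist','w13.png');print(s['tcp_pos'],s['eef_rot'],s['ft_force']);orange(s,c)
print(go(.574,-.039,.003,-.23))
E
```

```text
[ 0.57413846 -0.03911324  0.00315785] [-3.14127068e+00 -1.52550558e-03 -2.30164225e-01] [-0.52209679 -1.29194647 -1.04321279]
13170.5 [573.2 -39.   97.7  57.  -13. ] (245, 202, 147, 217)
([-0.0002, 0.0, 0.0003, -0.0001], 't=21.6', 'w=0.0536')
```

>>> servo_tool([
  [0.3,0,0,0.001,0],
  [0.3,0,0,0.002,0],
  [0.3,0,0,0.0025,0],
  [0.3,0,0,0.0025,0],
  [0.8,0,0,0.0015,0],
  [1,0,0,0.001,0],
  [1,0,0,0.001,0],
  [1,0,0,-0.01,0],
  [1,0,0,-0.04,0],
  [1,0,0,-0.08,0],
  [1,0,0,-0.12,0],
  [1,0,0,-0.16,0],
  [1,0,0.01,-0.2,0],
])

```text
time_s: 22.72
tcp_pos: [0.5709, -0.0476, 0.2044]
eef_rot: [-3.141, 0.0, -0.229]
ft_force: [0.8, 1.4, 0.5]
gripper_width: 0.0856
finger_force: 0.0
```

>>> servo_tool([
  [1,-0.102,0.318,0,0],
  [1,-0.102,0.318,0,0],
  [1,-0.102,0.318,0,0],
  [1,-0.102,0.318,0,0],
  [1,-0.102,0.318,0,0],
  [1,-0.102,0.318,0,0],
  [1,-0.102,0.318,0,0],
  [1,-0.102,0.318,0,0],
  [1,-0.102,0.318,0,0],
  [1,-0.102,0.318,0,0],
  [1,-0.102,0.318,0,0],
  [1,-0.102,0.318,0,0],
])

```text
time_s: 23.72
tcp_pos: [0.3999, -0.3342, 0.2022]
eef_rot: [-3.141, -0.0, -0.229]
ft_force: [0.4, 0.0, -0.0]
gripper_width: 0.0854
finger_force: 0.0
```

```bash
python3 - <<'E'
from h import *
s,c=cap('wrist','w14.png');print(s['tcp_pos'],s['eef_rot'],s['time_s'])
for hi in (60,80):
  for k in blob(c,(0,0,0),(179,255,hi),(120,60,520,320),1000)[:3]:
    P=ray(s,c,k[:,0],.017);print(hi,cv2.contourArea(k),rect(P),cv2.boundingRect(k))
for n,b in(('scene',(250,200,400,300)),('side',(260,200,420,300))):
    s2,c2=cap(n,n+'14.png')
    for k in blob(c2,(4,170,90),(14,255,255),b,40)[:2]: print(n,cv2.contourArea(k),rect(ray(s2,c2,k[:,0],.006)))
E
```

```text
[ 0.39994776 -0.33418026  0.20217022] [-3.14125169e+00 -4.65391360e-05 -2.28706912e-01] 23.7167
60 4122.0 [ 398.  -335.   110.7   36.7  -11.3] (297, 155, 44, 123)
80 4209.0 [ 398.1 -336.9  112.4   37.5   -8.9] (297, 155, 45, 124)
scene 204.0 [578.2 -42.7  94.9  57.  -15.1]
```

Carabiner lies at (0.578,-0.043) in the scene view, 3 mm from goal. Flashlight measured, going in.

>>> servo_tool([
  [1,-0.002,0.001,0.04,-0.02],
  [1,-0.002,0.001,0.08,-0.02],
  [1,-0.002,0.001,0.12,-0.02],
  [1,-0.002,0.001,0.16,-0.02],
  [1,-0.002,0.001,0.185,-0.02],
  [1,-0.002,0.001,0.196,-0.02],
  [1,-0.002,0.001,0.196,-0.02],
  [0.5,-0.002,0.001,0.196,-0.02],
  [0.2,-0.002,0.001,0.196,-0.02],
  [0,-0.002,0.001,0.196,-0.02],
  [0,-0.002,0.001,0.196,-0.02],
  [0,-0.002,0.001,0.196,-0.02],
  [0,-0.002,0.001,0.196,-0.02],
  [0,-0.002,0.001,0.196,-0.02],
], force=45)

```text
time_s: 25.03
tcp_pos: [0.3978, -0.3358, 0.0071]
eef_rot: [-3.142, -0.002, -0.21]
ft_force: [-1.6, 3.4, 15.3]
gripper_width: 0.0296
finger_force: 44.0
```

```bash
python3 - <<'E'
from h import *
s,c=cap('wrist','w15.png');print(s['tcp_pos'],s['eef_rot'])
for k in blob(c,(0,0,0),(179,255,60),(280,60,360,480),500)[:3]: P=ray(s,c,k[:,0],.017);print(cv2.contourArea(k),rect(P),cv2.boundingRect(k))
print(go(.5366,.0865,.19,.81))
E
```

```text
[ 0.3977866  -0.33583031  0.00711776] [-3.14158006e+00 -1.67403028e-03 -2.09753947e-01]
22484.5 [ 387.9 -334.2  133.8   35.6  -11.9] (280, 180, 80, 300)
([0.0481, -0.442, -0.1828, -1.0197], 't=25.1', 'w=0.0294')
```

>>> servo_tool([
  [0,0,0,-0.03,0],
  [0,0,0,-0.07,0],
  [0,0,0,-0.11,0],
  [0,0,-0.03,-0.15,0],
  [0,0.048,-0.442,-0.18,-1.02],
  [0,0.048,-0.442,-0.18,-1.02],
  [0,0.048,-0.442,-0.18,-1.02],
  [0,0.048,-0.442,-0.18,-1.02],
  [0,0.048,-0.442,-0.18,-1.02],
  [0,0.048,-0.442,-0.18,-1.02],
  [0,0.048,-0.442,-0.18,-1.02],
  [0,0.048,-0.442,-0.18,-1.02],
  [0,0.048,-0.442,-0.18,-1.02],
  [0,0.048,-0.442,-0.18,-1.02],
  [0,0.048,-0.442,-0.18,-1.02],
  [0,0.048,-0.442,-0.18,-1.02],
  [0,0.048,-0.442,-0.18,-1.02],
  [0,0.048,-0.442,-0.18,-1.02],
])

```text
time_s: 26.58
tcp_pos: [0.536, 0.0856, 0.1862]
eef_rot: [3.141, 0.0, 0.808]
ft_force: [0.3, -0.1, -1.2]
gripper_width: 0.0293
finger_force: 46.3
```

```bash
python3 - <<'E'
from h import *
print(manip.state()['tcp_pos'],go(.5366,.0865,.0085,.81))
E
```

```text
[0.53601518 0.08556692 0.18615682] ([0.0011, -0.0003, 0.1777, -0.0015], 't=26.6', 'w=0.0293')
```

>>> servo_tool([
  [0,0.001,0,0.04,0],
  [0,0.001,0,0.08,0],
  [0,0.001,0,0.12,0],
  [0,0.001,0,0.155,0],
  [0,0.001,0,0.17,0],
  [0,0.001,0,0.176,0],
  [0,0.001,0,0.178,0],
  [0,0.001,0,0.1795,0],
  [0,0.001,0,0.1795,0],
  [0,0.001,0,0.1795,0],
])

```text
time_s: 27.42
tcp_pos: [0.5377, 0.0874, 0.0078]
eef_rot: [3.141, -0.002, 0.81]
ft_force: [-0.2, -0.1, -1.9]
gripper_width: 0.0289
finger_force: 46.3
```

>>> servo_tool([
  [0,0,0,0.001,0],
  [0,0,0,0.0018,0],
  [0,0,0,0.0018,0],
  [0,0,0,0.0018,0],
  [0.4,0,0,0.001,0],
  [0.8,0,0,0.0005,0],
  [1,0,0,0,0],
  [1,0,0,0,0],
  [1,0,0,-0.02,0],
  [1,0,0,-0.06,0],
  [1,0,0,-0.1,0],
  [1,0,0,-0.14,0],
  [1,0,0,-0.18,0],
  [1,0,0,-0.2,0],
])

```text
time_s: 28.58
tcp_pos: [0.5381, 0.0871, 0.2109]
eef_rot: [3.14, -0.004, 0.809]
ft_force: [-0.1, -0.4, 0.7]
gripper_width: 0.0852
finger_force: 0.0
```

```bash
python3 - <<'E'
from h import *
s,c=cap('wrist','w16.png');print(s['tcp_pos'])
for k in blob(c,(0,0,0),(179,255,60),(180,60,460,310),1000)[:2]: P=ray(s,c,k[:,0],.017);print(cv2.contourArea(k),rect(P),cv2.boundingRect(k))
print(go(.379,.335,.22,2.3))
E
```

```text
[0.53809948 0.08713013 0.21089718]
2604.5 [537.6  88.3 110.4  36.1  47.2] (296, 154, 42, 120)
2175.0 [621.9 179.7  54.   41.  -72.9] (275, 60, 81, 47)
([0.0688, -0.2867, -0.0076, -1.4907], 't=28.6', 'w=0.0855')
```

```bash
python3 - <<'E'
from h import *
print(go(.379,.334,.22,2.99))
E
```

```text
([0.0681, -0.2861, -0.0076, -2.1807], 't=28.6', 'w=0.0855')
```

>>> servo_tool([
  [1,0.068,-0.286,-0.008,-2.18],
  [1,0.068,-0.286,-0.008,-2.18],
  [1,0.068,-0.286,-0.008,-2.18],
  [1,0.068,-0.286,-0.008,-2.18],
  [1,0.068,-0.286,-0.008,-2.18],
  [1,0.068,-0.286,-0.008,-2.18],
  [1,0.068,-0.286,-0.008,-2.18],
  [1,0.068,-0.286,-0.008,-2.18],
  [1,0.068,-0.286,-0.008,-2.18],
  [1,0.068,-0.286,-0.008,-2.18],
  [1,0.068,-0.286,-0.008,-2.18],
  [1,0.068,-0.286,-0.008,-2.18],
  [1,0.068,-0.286,-0.008,-2.18],
  [1,0.068,-0.286,-0.008,-2.18],
  [1,0.068,-0.286,-0.008,-2.18],
  [1,0.068,-0.286,-0.008,-2.18],
  [1,0.068,-0.286,-0.008,-2.18],
  [1,0.068,-0.286,-0.008,-2.18],
  [1,0.068,-0.286,-0.008,-2.18],
  [1,0.068,-0.286,-0.008,-2.18],
])

```text
time_s: 30.3
tcp_pos: [0.3768, 0.3337, 0.2144]
eef_rot: [-3.141, -0.0, 2.987]
ft_force: [-0.7, 0.3, 0.3]
gripper_width: 0.0855
finger_force: 0.0
```

```bash
cat >> h.py <<'E'
def green(s,c,z):
    for k in blob(c,(28,120,60),(48,255,255),amin=300)[:2]: print(cv2.contourArea(k),rect(ray(s,c,k[:,0],z)),cv2.boundingRect(k))
E
python3 - <<'E'
from h import *
s,c=cap('wrist','w17.png');print(s['tcp_pos'],s['eef_rot'],s['time_s']);green(s,c,.03);green(s,c,.02)
E
```

```text
[0.37676339 0.33369195 0.21436876] [-3.14139494e+00 -1.09822046e-04  2.98725956e+00] 30.3
2465.5 [372.  340.5  52.7  39.4  -5.7] (302, 182, 46, 60)
2465.5 [374.1 340.3  54.3  40.6  -5.7] (302, 182, 46, 60)
```

>>> servo_tool([
  [1,0.002,0.006,0.04,-0.055],
  [1,0.002,0.006,0.08,-0.055],
  [1,0.002,0.006,0.12,-0.055],
  [1,0.002,0.006,0.16,-0.055],
  [1,0.002,0.006,0.19,-0.055],
  [1,0.002,0.006,0.205,-0.055],
  [1,0.002,0.006,0.206,-0.055],
  [0.6,0.002,0.006,0.206,-0.055],
  [0.3,0.002,0.006,0.206,-0.055],
  [0.2,0.002,0.006,0.206,-0.055],
  [0.2,0.002,0.006,0.206,-0.055],
  [0.2,0.002,0.006,0.206,-0.055],
  [0.2,0.002,0.006,0.206,-0.055],
], force=40)

```text
time_s: 31.43
tcp_pos: [0.3763, 0.3407, 0.0099]
eef_rot: [3.14, 0.001, 3.045]
ft_force: [-2.4, -1.9, 10.7]
gripper_width: 0.0396
finger_force: 39.4
```

```bash
python3 - <<'E'
from h import *
s,c=cap('wrist','w18.png');print(s['tcp_pos'],s['eef_rot'],s['time_s']);green(s,c,.032)
E
```

```text
[0.37626182 0.34072934 0.00989231] [3.13979149e+00 1.22891952e-03 3.04463549e+00] 31.4333
13540.5 [369.1 341.5  54.1  37.9  -5.3] (263, 255, 111, 137)
```

>>> servo_tool([
  [0.2,0,0,-0.03,0],
  [0.2,0,0,-0.07,0],
  [0.2,0,0,-0.11,0],
  [0.2,0,0,-0.15,0],
  [0.2,0,0,-0.19,0],
  [0.2,0,0,-0.23,0],
  [0.2,0,0,-0.27,0],
  [0.2,-0.03,0.008,-0.3,0],
  [0.2,-0.258,0.069,-0.31,0],
  [0.2,-0.258,0.069,-0.31,0],
  [0.2,-0.258,0.069,-0.31,0],
  [0.2,-0.258,0.069,-0.31,0],
  [0.2,-0.258,0.069,-0.31,0],
  [0.2,-0.258,0.069,-0.31,0],
  [0.2,-0.258,0.069,-0.31,0],
  [0.2,-0.258,0.069,-0.31,0],
  [0.2,-0.258,0.069,-0.31,0],
  [0.2,-0.258,0.069,-0.31,0],
])

```text
time_s: 32.98
tcp_pos: [0.6381, 0.3842, 0.3194]
eef_rot: [3.141, 0.0, 3.046]
ft_force: [0.1, -0.6, -0.4]
gripper_width: 0.0391
finger_force: 42.0
```

```bash
python3 - <<'E'
from h import *
s,c=cap('wrist','w19.png');print(s['tcp_pos'],s['eef_rot'],s['time_s'],s['gripper_width'])
E
```

```text
[0.63813613 0.38416602 0.31943061] [3.14071725e+00 2.34289017e-04 3.04551208e+00] 32.9833 0.03912274144372767
```

View pics/w19.png

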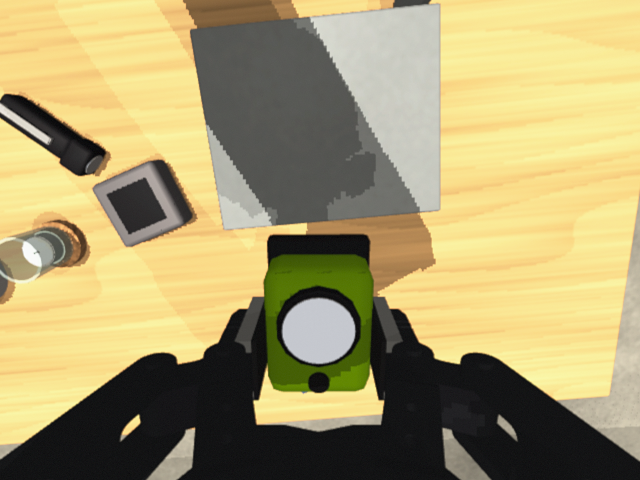

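Roof corners at (191,30), (440,4), (440,210), (225,229); headlamp held with lens at (319,330), backplate front edge at row 235.

```bash
python3 - <<'E'
from h import *
np.set_printoptions(precision=4,suppress=True)
s,c=cap('wrist');Q=ray(s,c,[(191,30),(440,4),(440,210),(225,229)],.16);print(Q[:,:2],[np.linalg.norm(Q[i]-Q[i-1]) for i in range(4)],Q.mean(0),s['tcp_pos'])
T=R.from_euler('xyz',s['eef_rot']).as_matrix();z=s['tcp_pos'][2]
f=lambda uv,h:T.T@(ray(s,c,uv,z+h)[0]-s['tcp_pos'])
print('front',f((319,235),-.0019),'lens',f((319,330),.027))
m=Q.mean(0);print(T.T@(m-s['tcp_pos']))
E
```

```text
[[0.487  0.308 ]
 [0.4876 0.4849]
 [0.635  0.4845]
 [0.634  0.3077]] [np.float64(0.14700370264540738), np.float64(0.1769561210577852), np.float64(0.14749794923833678), np.float64(0.17678940555871175)] [0.5609 0.3963 0.16  ] [0.6382 0.3842 0.3196]
front [0.0346 0.0004 0.0019] lens [ 0.0088  0.0003 -0.027 ]
[0.0781 0.0045 0.1595]
```

>>> servo_tool([
  [0.2,0.03,0.002,0,-0.09],
  [0.2,0.06,0.004,0.02,-0.09],
  [0.2,0.071,0.0045,0.05,-0.09],
  [0.2,0.071,0.0045,0.085,-0.09],
  [0.2,0.071,0.0045,0.115,-0.09],
  [0.2,0.071,0.0045,0.135,-0.09],
  [0.2,0.071,0.0045,0.143,-0.09],
  [0.2,0.071,0.0045,0.146,-0.09],
  [0.2,0.071,0.0045,0.148,-0.09],
  [0.2,0.071,0.0045,0.149,-0.09],
  [0.2,0.071,0.0045,0.149,-0.09],
  [0.2,0.071,0.0045,0.149,-0.09],
])

```text
time_s: 34.08
tcp_pos: [0.5693, 0.3954, 0.1706]
eef_rot: [3.141, 0.001, 3.135]
ft_force: [0.2, -0.9, -1.7]
gripper_width: 0.0397
finger_force: 42.1
```

>>> servo_tool([
  [0.2,0,0,0.001,0],
  [0.2,0,0,0.0015,0],
  [0.2,0,0,0.0015,0],
])

```text
time_s: 34.33
tcp_pos: [0.5693, 0.3954, 0.17]
eef_rot: [3.14, 0.001, 3.135]
ft_force: [-5.6, -3.7, 16.7]
gripper_width: 0.0397
finger_force: 44.0
```

Contact; release and rise, moving back so the camera can check.

>>> servo_tool([
  [0.2,0,0,0.0005,0],
  [0.5,0,0,0,0],
  [0.8,0,0,0,0],
  [1,0,0,0,0],
  [1,0,0,0,0],
  [1,0,0,-0.02,0],
  [1,0,0,-0.05,0],
  [1,0,0,-0.09,0],
  [1,0,0,-0.13,0],
  [1,-0.03,0,-0.15,0],
  [1,-0.06,0,-0.16,0],
  [1,-0.06,0,-0.16,0],
  [1,-0.06,0,-0.16,0],
  [1,-0.06,0,-0.16,0],
])

```text
time_s: 35.5
tcp_pos: [0.6285, 0.3948, 0.3271]
eef_rot: [-3.141, -0.001, 3.135]
ft_force: [-0.3, 0.6, -1.6]
gripper_width: 0.0854
finger_force: 0.0
```

```bash
python3 - <<'E'
from h import *
s,c=cap('wrist','w20.png');print(s['tcp_pos'],s['eef_rot'],s['time_s'],s['gripper_width']);green(s,c,.19)
W=cv2.cvtColor(c['image'],cv2.COLOR_RGB2BGR)
s,c=cap('side');a=cv2.cvtColor(c['image'],cv2.COLOR_RGB2BGR)
cv2.imwrite('pics/m20.png',np.hstack([cv2.resize(W,(340,255)),cv2.resize(a[60:320,200:460],(460,460))[:255]]) if 0 else np.vstack([np.pad(cv2.resize(a[50:310,210:450],(500,542))[:542],((0,0),(0,0),(0,0)))]))
# side by side 800x542
L=np.zeros((542,300,3),np.uint8);w=cv2.resize(W[0:400],(300,188));L[:188]=w
s,c=cap('scene');b=cv2.cvtColor(c['image'],cv2.COLOR_RGB2BGR)[110:320,240:460];L[200:486]=cv2.resize(b,(300,286))
cv2.imwrite('pics/m20.png',np.hstack([L,cv2.resize(a[50:310,210:450],(500,542))]))
E
```

```text
[0.6285423  0.39476497 0.32710367] [-3.14097128e+00 -1.07582604e-03  3.13476363e+00] 35.5 0.08538979443431849
3787.5 [ 5.665e+02  3.957e+02  5.020e+01  3.920e+01 -4.000e-01] (291, 112, 56, 73)
```

View pics/m20.png

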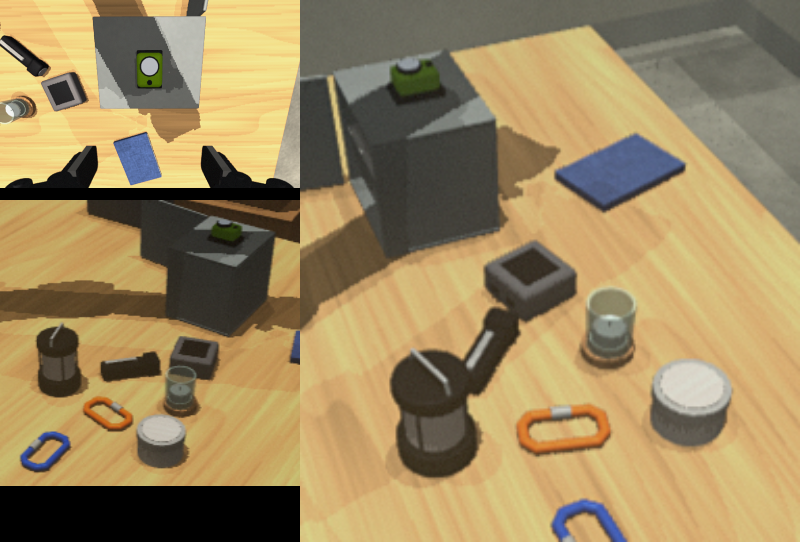

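The pictures show everything in place: holder upright on the coaster, carabiner and flashlight (clip up) at their midpoints, and headlamp lens up near the roof's centre. I'm handing in.

```bash
python3 -c "
from rig import manip
print(manip.hand_in())"
```

```text
the job is handed in; nothing more can be done
None
```

I handed the job in at about 36 s of the 141 s, with the five items placed in the order asked and each within about 6 mm of its goal by my camera measurements; the hand-in gave no verdict.

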